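# Draw the big G-clamp out of the clamp crate and hasp the gate

### The job

Draw the largest of the G-clamps out of the crate through its open gate and leave it lying with its frame on the bench mat: hook it by its frame and slide it flat, don't lift it, and keep the other clamps in the crate. Then swing the gate fully shut and, last of all, fold the hasp flat over it. Leave the boards, the glue bottle and the tape measure where they are.

Things in the scene. Friction and masses are not known exactly. Their poses are not given: they have to be found in the camera images.
- crate: Fixed open-topped plywood clamp crate. Origin: middle of its mouth, at bench level; its -y axis points straight out of the mouth. Inside: x -110 to 110 mm, y 0 to 305; walls 12 mm thick, 60 high; floor 4 mm thick, open to the bench at the mouth. The largest and the medium G-clamp lie side by side behind the mouth (x about -55 and 55, either way round), smaller clamps and wooden pads behind them.
- gate (a joint): Angle of the plywood gate about its pin: 0 = shut across the mouth, 1.57 = open, straight out of the mouth. Light friction, stays where it is left.
- gate_hinge (a point): Upright pin of the gate, 32 mm up, at x 125, y -14 mm of the crate. The gate, 12 mm thick, 6 to 58 mm above the bench, reaches 243 mm from the pin, to the crate's -x when shut; its outer face passes 1.5 mm inside the pin's centre. Opens outwards, anticlockwise from above. A 6 mm wire staple for the hasp stands 25 mm out of its outer face, 157 mm from the pin.
- gate_edge (a point): Middle of the gate's free edge, on the outer face.
- hasp (a joint): Angle of the hasp about its pin: 0 = folded flat over the shut gate, 1.57 = straight out of the mouth, more = farther away. Light friction, stays where it is left. To be folded only once the gate is shut.
- hasp_hinge (a point): Upright pin of the hasp, 33 mm up, at x -125, y -15 mm of the crate. The hasp is a steel strap 4 mm thick, 17 to 49 mm above the bench, reaching 114 mm from the pin, to the crate's +x when folded; its outer face passes 5 mm outside the pin's centre. A slot 68 to 100 mm from the pin takes the staple: press nearer the pin, at about 40 mm. Folds anticlockwise from above.
- hasp_tip (a point): Middle of the hasp's free end.
- clamp_mid (a point): Largest G-clamp: dark cast C-frame, steel screw, 0.75 kg, lying flat, 20 mm thick. Point: middle of the frame, half-way up. Frame y -63 to 63 mm; spine at x -50 to -36; anvil arm at y -63 to -49, nearest the mouth; screw arm at y 49 to 63; screw along y at x 29, 12 mm thick, from y 6 to 105, tommy bar at y 99. Free throat for a finger: x -36 to 18, y -49 to 49. The C opens to +x.
- clamp_medium_mid (a point): Medium G-clamp of the same shape, 0.72 times the size (frame 90 mm long, 14 mm thick); middle of its frame.
- clamp_small1_mid (a point): Small G-clamp of the same shape, half the size (frame 62 mm long, 10 mm thick); middle of its frame.
- clamp_small2_mid (a point): Another small G-clamp, half the size; middle of its frame.
- spring_clamp_mid (a point): Black plastic spring clamp, about 90 x 50 x 18 mm, lying flat; its middle.
- mat: Thin dark rubber bench mat, 300 mm (its x) by 260 mm (its y), 1 mm thick, no edge to catch on; origin in its middle.
- glueup_mid (a point): Two boards stacked for gluing, 75 x 220 x 38 mm, loose on the bench; middle.
- glue_mid (a point): Yellow glue bottle, 60 mm wide, 170 mm tall, standing loose; middle.
- tape_mid (a point): Tape measure, 75 x 36 x 68 mm, loose; middle.
Things that resemble listed ones, but are neither listed nor needed, are in the scene too. What is shaped like the part that bears clamp_mid but yellow is not meant.

How it is judged:
By the outcome, as a careful person would: the job done as asked, in the order asked, and still so for the second after the job is handed in, with the robot touching nothing.
It also fails if it takes over 67 s, if anything falls off the work surface, if the arm or the gripper's body presses on something with over 40 N, if the wrist force passes 120 N, or if a joint passes its speed limit or range.

### The arm

A 7-joint arm with a two-finger parallel gripper is mounted at the origin on the work surface. World frame = base frame: x ahead of the robot, y to its left, z up, the work surface at z = 0. Lengths are in m, angles in rad, forces in N, time in s.
With the tool pointing down it reaches from about 0.425 to 0.925 m from the base axis. Payload 6.8 kg.
Tool frame: the origin (TCP) lies between the finger pads; the fingertips stand 11 mm ahead of it and the grasp point (between the pads) lies 8 mm behind it; z points along the fingers, y is the line along which they close (so a half turn about z gives the same grasp; the last joint's range is limited). The gripper opens to 85 mm and grips with 20 to 120 N. Pads are 22 mm wide; open, the fingers measure 114 mm over their backs; the gripper's body (76 mm by 85 mm) begins 54 mm behind the grasp point. The pads swing forward as they close: fully open they stand 13 mm farther back than shut.
Start: joints at [1.033, 0.477, 0.022, 1.555, -0.011, 1.109, -0.083], TCP at [0.281, -0.614, 0.242] pointing down, gripper open.
Joint ranges: [-2.96, 2.96], [-0.34, 2.1], [-1.41, 1.46], [0.24, 2.44], [-1.37, 4.51], [0.17, 1.92], [-2.96, 2.96]. Speed limits (rad/s): [2.39, 2.39, 3.14, 3.14, 3.14, 3.14, 3.14].

### API

Orientations are given as a rotation vector (axis times angle).
In Python, from bench import r gives the robot as it stands.
- The arm moves only by the tool send_rows, never from a script. Its argument "deltas" is a list of rows, each an object of numbers: "dx", "dy", "dz": the shift along the world's x, y, z in mm; "rx", "ry", "rz": the turn, a rotation vector about the world's x, y, z in degrees. A call has 1 to 5 rows; each row is the pose to reach, as a shift and turn from the pose commanded when the call began; what a row does not reach only later rows make up. A row lasts 1/12 s, in which the tool goes at most 41.7 mm and 7.16 degrees, less where a joint would pass 70% of its speed; a pose out of reach is approached as far as the arm can. A call with a gripper value outside its range is refused whole. "jaw" is the finger opening in mm, from 0 to 85.4, set as the call begins (left out, the last holds). The fingers move at their own pace and stop on an object; "newtons" is the grip in N (left out, the last holds). Time passes only in rows, so rows that repeat a pose let the fingers close. It gives the time, the measured TCP pose, the force, the opening and the grip force at its end, in the units of the state.
- r.get_obs(): the state, without advancing time (a new reading comes with each control period).
- r.grab_frame(name): name is "scene" or "top" or "wrist"; returns a dict with "frame" (420x560x3 uint8, blue, green, red), "z_map" (420x560 float32, m along the optical axis (not along the pixel's ray), 0 where there is no reading), "vertical_fov" (degrees; the focal length in pixels is half the picture's height over the tangent of half this angle, whatever the lens; pixels are square), "cx", "cy" (the principal point, pixels), "xyz" and "orientation" of the camera in the world. Camera axes: x right, y down, z forward; pixel columns grow to the right and rows downward; lengths in m; the calibration is good to about 2 mm. A picture is of the moment at which its call begins.
- r.hand_in(): hands the job in; it is judged then, once.
The state is a dict: "clock": time; "joints": joint angles; "qvel": joint speeds; "tau": joint torques, N m; "tcp_pos": TCP position; "orientation": TCP orientation; "contact_force": force on the tool from outside, world axes, zero at the start; "moment": the same for the moment, N m; "grip_width": finger opening in m; "gripper_force": force on a finger pad.
Only numpy, scipy, OpenCV 4.12 (cv2) and the standard library are available. Lean on these libraries where they do the work, as an engineer would, in place of code of your own. Each camera call takes 0.05 s, during which the arm holds its last target. There are 200 camera calls.

## Working session

There is one attempt and no reset: what is moved stays moved. The work goes in short steps, Python scripts to look and compute and a tool call to move; the robot and the scene stay as the last step left them, time stands still between calls to the robot, and variables do not carry over. Pictures are saved under pics/ and viewed, at most 10 in all, crops included, and the job is handed in when it is done.

Besides the shell and the picture viewer there is one more tool, called after "Emit:" as name([rows], argument=value, ...), one row to a line, values as JSON. send_rows: Moves the arm, as the interface text tells. Its arguments: {"type":"object","properties":{"deltas":{"type":"array","items":{"type":"object","properties":{"dx":{"type":"number"},"dy":{"type":"number"},"dz":{"type":"number"},"rx":{"type":"number"},"ry":{"type":"number"},"rz":{"type":"number"}}}},"jaw":{"type":"number"},"newtons":{"type":"number"}},"required":["deltas"]}

```bash
mkdir -p pics
cat > h.py <<'E'
import numpy as np, cv2
from scipy.spatial.transform import Rotation as R
from bench import r
def grab(n,save=None):
    d=r.grab_frame(n)
    if save: cv2.imwrite('pics/'+save,d['frame'])
    np.savez('/tmp/%s.npz'%n,**{k:np.asarray(v) for k,v in d.items()})
    return d
def load(n): return dict(np.load('/tmp/%s.npz'%n))
def rot(d):
    o=np.asarray(d['orientation'],float)
    return o if o.shape==(3,3) else R.from_rotvec(o).as_matrix()
def f(d): return d['frame'].shape[0]/2/np.tan(np.radians(float(d['vertical_fov']))/2)
def ray(d,u,v,z):
    k=rot(d)@np.array([(u-d['cx'])/f(d),(v-d['cy'])/f(d),1]); c=np.asarray(d['xyz'])
    return c+k*(z-c[2])/k[2]
def cloud(d):
    v,u=np.mgrid[:d['frame'].shape[0],:d['frame'].shape[1]]
    p=np.dstack([(u-d['cx'])/f(d),(v-d['cy'])/f(d),np.ones(u.shape)])*d['z_map'][...,None]
    return p@rot(d).T+np.asarray(d['xyz'])
def proj(d,p):
    c=rot(d).T@(np.asarray(p)-np.asarray(d['xyz'])); return c[:2]/c[2]*f(d)+[float(d['cx']),float(d['cy'])]
E
python3 - <<'E'
from h import *
for n in('top','scene'):
    d=grab(n,n+'0.png'); print(n,d['xyz'],d['orientation'],f(d),d['cx'],d['cy'])
o=r.get_obs();print(o['clock'],o['tcp_pos'],o['orientation'])
E
```

```text
top [0.49475172 0.09481156 1.24798557] [-2.18705879  2.1572176  -0.127666  ] 470.32944175331437 278.76872516833663 217.92935519866043
scene [ 1.54690528 -0.37861003  0.86344941] [-1.95002836 -1.18445276  0.62558325] 479.3193693319966 282.1660567912722 216.7690264781475
0.1 [ 0.2810684  -0.61314087  0.24145063] [-3.06781835e+00 -6.69651066e-01  6.76220254e-04]
```

View pics/top0.png

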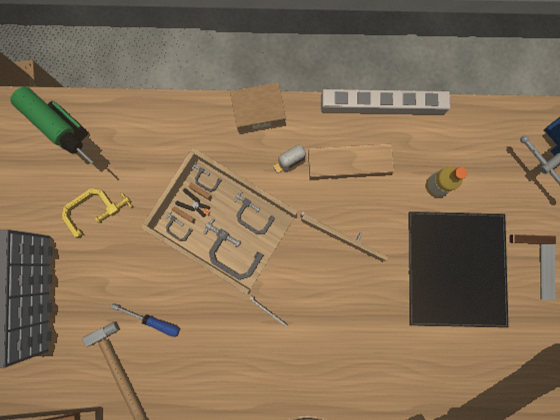

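View pics/scene0.png

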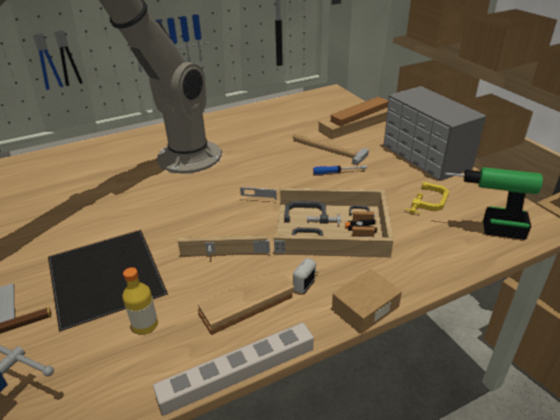

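The top view shows the crate with its mouth at the lower right: gate pin at about (300,214), gate reaching (385,260), hasp from (250,293) to (287,324). The largest clamp is at (235,255), the medium at (255,215), and the mat is centred at (458,268). The scene view shows the same layout, with the gate and hasp both straight out.

Run:
```python
from h import *
d=load('top');P=cloud(d);z=P[...,2]
print('bench z',np.median(z[330:400,200:300]), 'mat',np.median(z[230:310,430:490]))
m=((z>.05)&(z<.075)).astype(np.uint8); m[:, :140]=0;m[:,400:]=0;m[:145]=0;m[330:]=0
n,l,s,c=cv2.connectedComponentsWithStats(m)
for i in range(1,n):
    if s[i][4]>25:
        q=P[l==i]; rc=cv2.minAreaRect((q[:,:2]*1000).astype(np.float32)); print(s[i],np.round(q.mean(0),3),np.round(cv2.boxPoints(rc)).tolist())
g=cv2.cvtColor(d['frame'],cv2.COLOR_BGR2GRAY)
mm=(g<45).astype(np.uint8);mm[:,:400]=0;mm[:,520:]=0;mm[:200]=0;mm[335:]=0
cs=cv2.findContours(mm,0,1)[0];k=max(cs,key=cv2.contourArea);b=cv2.boxPoints(cv2.minAreaRect(k));print('mat',[np.round(ray(d,*p,0.001)[:2]*1000).tolist() for p in b])
hs=((z>.03)&(z<.06)).astype(np.uint8);hs[:270]=0;hs[:,:240]=0;hs[:,310:]=0;hs[335:]=0
q=P[hs>0];print('hasp',len(q),np.round(q[[q[:,1].argmax(),q[:,1].argmin()]]*1000))
im=cv2.resize(d['frame'][140:335,130:400],None,fx=2.9,fy=2.9,interpolation=cv2.INTER_CUBIC);cv2.imwrite('pics/crop1.png',im)
```

```text
bench z 0.0015992976900109923 mat 0.001962899455782874
[278 145  28  22 373] [0.782 0.051 0.066] [[750.0, 73.0], [788.0, 11.0], [819.0, 30.0], [781.0, 91.0]]
[ 141  147  156  147 1771] [0.637 0.27  0.061] [[430.0, 161.0], [642.0, 35.0], [805.0, 308.0], [593.0, 434.0]]
[301 212  88  48 505] [ 0.578 -0.082  0.059] [[515.0, -189.0], [529.0, -197.0], [640.0, 24.0], [626.0, 32.0]]
mat [[354.0, -289.0], [644.0, -294.0], [647.0, -526.0], [357.0, -515.0]]
hasp 137 [[456. 178.  45.]
 [355.  60.  46.]]
```

View pics/crop1.png

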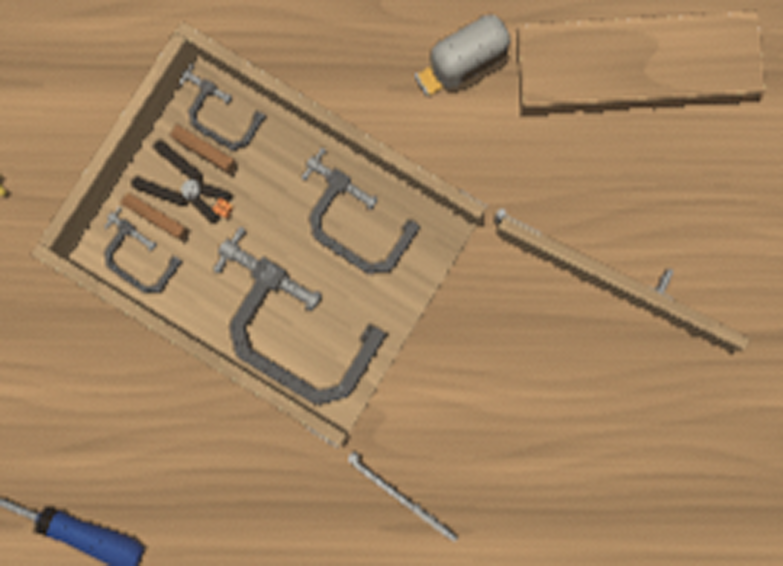

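The crop shows the largest clamp with its anvil tip at (375,335), anvil/spine corner at (320,400) and screw to (318,300). Its C opens to crate +x, so the throat is centred near (305,340).

```bash
cat >> h.py <<'E'
M=np.array([.536,.098]);ex=np.array([.860,-.511]);ey=np.array([.511,.860])
def tocr(p): q=np.asarray(p)[...,:2]-M; return np.stack([q@ex,q@ey],-1)*1000
def tow(x,y): return (M+(x*ex+y*ey)/1000)*1000
E
python3 - <<'E'
from h import *
d=load('top');hsv=cv2.cvtColor(d['frame'],cv2.COLOR_BGR2HSV)
v,u=np.mgrid[:420,:560]
k=np.dstack([(u-d['cx'])/f(d),(v-d['cy'])/f(d),np.ones(u.shape)])@rot(d).T
def at(z): return d['xyz']+k*((z-d['xyz'][2])/k[...,2])[...,None]
C=tocr(at(.024))
m=(hsv[...,1]<75)&(C[...,0]>-108)&(C[...,0]<5)&(C[...,1]>-10)&(C[...,1]<200)
q=C[m];print(len(q),np.percentile(q,[0,2,50,98,100],axis=0).round())
fr=m&(hsv[...,2]<105);q=C[fr];print(len(q),np.percentile(q,[0,2,50,98,100],axis=0).round(),cv2.minAreaRect(q.astype(np.float32)))
s=m&~fr;q=C[s&(C[...,1]>60)];print('screw',np.percentile(q,[2,50,98],axis=0).round())
for y in range(0,200,12): 
    r_=C[m&(abs(C[...,1]-y)<4)]
    if len(r_): print(y,np.sort(r_[:,0].round())[::2].astype(int).tolist())
mm=((hsv[...,2]<60)).astype(np.uint8);mm[:,:395]=0;mm[:,515:]=0;mm[:195]=0;mm[340:]=0
kk=max(cv2.findContours(mm,0,1)[0],key=cv2.contourArea);b=cv2.minAreaRect(kk);print(b,[np.round(ray(d,*p,0.001)[:2]*1000).tolist() for p in cv2.boxPoints(b)],ray(d,*b[0],.001))
print('hasp tip',ray(d,287,324,.049),tocr(ray(d,287,324,.049)),'hinge',tow(-125,-15),'gate tip',tocr(ray(d,385,260,.058)))
print('thr',tow(-64,75))
E
```

```text
752 [[-105.   16.]
 [-104.   18.]
 [ -51.  110.]
 [ -18.  180.]
 [  -5.  186.]]
500 [[-105.   16.]
 [-104.   17.]
 [ -73.   88.]
 [ -19.  148.]
 [  -8.  175.]] ((-59.65165328979492, 96.70654296875), (163.19656372070312, 91.34269714355469), 85.73585510253906)
screw [[-105.   84.]
 [ -29.  140.]
 [  -9.  184.]]
12 [-73]
24 [-91, -89, -88, -86, -84, -83, -81, -79, -77, -76, -74, -73, -71, -69, -68, -66, -65, -62, -61, -59, -58, -56, -54, -52, -51, -50, -47, -46, -44, -43, -41, -39, -37, -36, -35, -32, -31, -29, -28, -26, -24, -22, -21, -19]
36 [-104, -102, -100, -99, -97, -95, -94, -92, -90, -89, -86, -32, -28, -24, -20]
48 [-105, -104, -101, -100, -98, -97, -96, -94]
60 [-105, -104, -102, -100, -99, -97, -95, -93]
72 [-105, -103, -101, -100, -98, -96, -95, -93]
84 [-105, -104, -101, -100, -99, -97, -95, -93, -32, -29, -26, -23, -19]
96 [-105, -103, -102, -100, -99, -97, -95, -93, -33, -30, -29, -27, -26, -24, -22]
108 [-105, -104, -101, -100, -98, -96, -95, -93, -33, -31, -29, -28, -26, -24, -23]
120 [-105, -102, -101, -99, -98, -96, -94, -93, -91, -90, -87, -35, -33, -32, -29, -28, -2
[... 154 characters left out ...]
53, -51, -49, -48, -46, -44, -43, -41, -39, -38, -36, -34, -33, -30, -29, -28, -26, -24, -22, -21, -19, -18]
144 [-80, -74, -65, -59, -53, -44, -38, -36, -35, -32, -31, -29, -28, -26, -24, -23, -21, -19]
156 [-34, -33, -30, -29, -27, -25, -24, -22]
168 [-35, -32, -31, -29, -27, -26, -24, -22]
180 [-51, -47, -45, -41, -37, -35, -33, -32, -30, -29, -27, -25, -23, -22, -20, -17, -13, -11, -7, -5]
((458.5, 269.5), (113.0, 97.0), 90.0) [[646.0, -270.0], [650.0, -531.0], [352.0, -520.0], [349.0, -265.0]] [ 0.49720014 -0.39613307  0.001     ]
hasp tip [0.35574079 0.05794526 0.049     ] [-134.5549457  -126.55952915] hinge [420.835 148.975] gate tip [ 130.9840112  -254.65735255]
thr [519.285 195.204]
```

Emit:
send_rows([
  {"dx": 22,"dy": 33,"rz": -7},
  {"dx": 44,"dy": 66,"rz": -14},
  {"dx": 66,"dy": 99,"rz": -21},
  {"dx": 88,"dy": 132,"rz": -28},
  {"dx": 110,"dy": 165,"rz": -35},
], jaw=40, newtons=20)

```text
$.deltas[0]: bad value
```

Emit:
send_rows([
  {"dx": 16,"dy": 36,"rz": -5},
  {"dx": 32,"dy": 72,"rz": -10},
  {"dx": 48,"dy": 108,"rz": -15},
  {"dx": 64,"dy": 144,"rz": -20},
  {"dx": 80,"dy": 180,"rz": -20.3},
])

```text
$.deltas[0]: bad value
```

Emit:
send_rows([
  {"dx": 6,"dy": 39},
  {"dx": 12,"dy": 78},
  {"dx": 18,"dy": 117},
  {"dx": 24,"dy": 156},
  {"dx": 30,"dy": 195},
])

```text
$.deltas[0]: bad value
```

Emit:
send_rows([
  {"dx": 4,"dy": 39},
  {"dx": 8,"dy": 78},
  {"dx": 12,"dy": 117},
  {"dx": 16,"dy": 156},
  {"dx": 21,"dy": 195},
])

```text
$.deltas[0]: bad value
```

Emit:
send_rows([
  {"dx": 0,"dy": 39},
  {"dx": 0,"dy": 78,"dz": -10},
  {"dx": 0,"dy": 78,"dz": -50},
  {"dx": 0,"dy": 78,"dz": -90},
  {"dx": 0,"dy": 78,"dz": -90},
])

```text
$.deltas[0]: bad value
```

Emit:
send_rows([
  {"dx": 22,"dy": 33,"dz": 0,"rx": 0,"ry": 0,"rz": -7},
  {"dx": 44,"dy": 66,"dz": 0,"rx": 0,"ry": 0,"rz": -14},
  {"dx": 66,"dy": 99,"dz": 0,"rx": 0,"ry": 0,"rz": -21},
  {"dx": 88,"dy": 132,"dz": 0,"rx": 0,"ry": 0,"rz": -28},
  {"dx": 110,"dy": 165,"dz": 0,"rx": 0,"ry": 0,"rz": -35},
], jaw=40, newtons=20)

```text
clock: 0.52
tcp_pos: [0.3916, -0.447, 0.2419]
orientation: [-3.127, 0.292, 0.001]
contact_force: [1.0, -0.4, 0.9]
grip_width: 0.0395
gripper_force: 0.0
```

Emit:
send_rows([
  {"dx": 16,"dy": 36,"dz": 0,"rx": 0,"ry": 0,"rz": -5},
  {"dx": 32,"dy": 72,"dz": 0,"rx": 0,"ry": 0,"rz": -10},
  {"dx": 48,"dy": 108,"dz": 0,"rx": 0,"ry": 0,"rz": -15},
  {"dx": 64,"dy": 144,"dz": 0,"rx": 0,"ry": 0,"rz": -20},
  {"dx": 80,"dy": 180,"dz": 0,"rx": 0,"ry": 0,"rz": -20.3},
])

```text
clock: 0.93
tcp_pos: [0.4713, -0.2669, 0.2421]
orientation: [3.028, -0.836, -0.001]
contact_force: [-0.5, -0.4, -0.5]
grip_width: 0.04
gripper_force: 0.0
```

Emit:
send_rows([
  {"dx": 6,"dy": 39,"dz": 0,"rx": 0,"ry": 0,"rz": 0},
  {"dx": 12,"dy": 78,"dz": 0,"rx": 0,"ry": 0,"rz": 0},
  {"dx": 18,"dy": 117,"dz": 0,"rx": 0,"ry": 0,"rz": 0},
  {"dx": 24,"dy": 156,"dz": 0,"rx": 0,"ry": 0,"rz": 0},
  {"dx": 30,"dy": 195,"dz": 0,"rx": 0,"ry": 0,"rz": 0},
])

```text
clock: 1.35
tcp_pos: [0.5007, -0.072, 0.2422]
orientation: [3.03, -0.829, -0.001]
contact_force: [1.2, 0.7, -0.0]
grip_width: 0.04
gripper_force: 0.0
```

Emit:
send_rows([
  {"dx": 4,"dy": 39,"dz": 0,"rx": 0,"ry": 0,"rz": 0},
  {"dx": 8,"dy": 78,"dz": 0,"rx": 0,"ry": 0,"rz": 0},
  {"dx": 12,"dy": 117,"dz": 0,"rx": 0,"ry": 0,"rz": 0},
  {"dx": 16,"dy": 156,"dz": 0,"rx": 0,"ry": 0,"rz": 0},
  {"dx": 21,"dy": 195,"dz": 0,"rx": 0,"ry": 0,"rz": 0},
])

```text
clock: 1.77
tcp_pos: [0.5216, 0.1229, 0.2422]
orientation: [3.03, -0.829, -0.001]
contact_force: [0.0, 0.3, -0.4]
grip_width: 0.0401
gripper_force: 0.0
```

Emit:
send_rows([
  {"dx": 0,"dy": 39,"dz": 0,"rx": 0,"ry": 0,"rz": 0},
  {"dx": 0,"dy": 78,"dz": -10,"rx": 0,"ry": 0,"rz": 0},
  {"dx": 0,"dy": 78,"dz": -50,"rx": 0,"ry": 0,"rz": 0},
  {"dx": 0,"dy": 78,"dz": -90,"rx": 0,"ry": 0,"rz": 0},
  {"dx": 0,"dy": 78,"dz": -90,"rx": 0,"ry": 0,"rz": 0},
])

```text
clock: 2.18
tcp_pos: [0.5171, 0.1976, 0.1453]
orientation: [3.023, -0.824, -0.016]
contact_force: [-1.7, -1.0, -1.3]
grip_width: 0.0398
gripper_force: 0.0
```

Run:
```python
from h import *
d=grab('wrist','w1.png');o=r.get_obs();t=o['tcp_pos'];Rm=R.from_rotvec(o['orientation']).as_matrix()
print(o['clock'],t,tocr(t),'yaxis in crate',Rm[:2,1]@ex,Rm[:2,1]@ey, Rm[:,2])
print('proj', proj(d,[*tow(-64,80)/1000,.024]),proj(d,[t[0],t[1],.024]))
```

```text
2.2333 [0.51899193 0.19766103 0.14873486] [-65.55372989  77.01736128] yaxis in crate 0.0024955191805619194 -1.0003272115344548 [-0.00846729 -0.00400904 -0.99995612]
proj [269.27565893 199.32897881] [273.16518753 201.19156546]
```

View pics/w1.png

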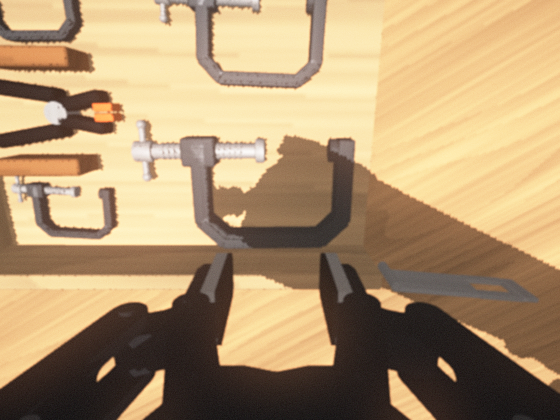

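The wrist view shows the throat bounded by the spine (y≈230), screw (y≈160), screw arm (x≈213) and anvil (x≈333). Its centre is about (273,195), within 2 mm of the expected point, so I can descend.

Emit:
send_rows([
  {"dx": 0,"dy": 1,"dz": -35,"rx": 0,"ry": 0,"rz": 0},
  {"dx": 0,"dy": 1,"dz": -70,"rx": 0,"ry": 0,"rz": 0},
  {"dx": 0,"dy": 1,"dz": -100,"rx": 0,"ry": 0,"rz": 0},
  {"dx": 0,"dy": 1,"dz": -120,"rx": 0,"ry": 0,"rz": 0},
  {"dx": 0,"dy": 1,"dz": -120,"rx": 0,"ry": 0,"rz": 0},
])

```text
clock: 2.65
tcp_pos: [0.5212, 0.1987, 0.0308]
orientation: [3.027, -0.83, -0.004]
contact_force: [0.1, 0.1, 0.7]
grip_width: 0.0399
gripper_force: 0.0
```

Emit:
send_rows([
  {"dx": 0,"dy": 0,"dz": -7,"rx": 0,"ry": 0,"rz": 0},
  {"dx": 0,"dy": 0,"dz": -14,"rx": 0,"ry": 0,"rz": 0},
  {"dx": 0,"dy": 0,"dz": -15,"rx": 0,"ry": 0,"rz": 0},
  {"dx": 0,"dy": 0,"dz": -15,"rx": 0,"ry": 0,"rz": 0},
])

```text
clock: 2.98
tcp_pos: [0.5229, 0.2003, 0.0184]
orientation: [-3.029, 0.829, -0.002]
contact_force: [-0.6, 0.5, 0.8]
grip_width: 0.04
gripper_force: 0.0
```

Emit:
send_rows([
  {"dx": 0,"dy": 0,"dz": 0,"rx": 0,"ry": 0,"rz": 0},
  {"dx": 0,"dy": 0,"dz": 0,"rx": 0,"ry": 0,"rz": 0},
  {"dx": 0,"dy": 0,"dz": 0,"rx": 0,"ry": 0,"rz": 0},
], jaw=60)

```text
clock: 3.23
tcp_pos: [0.5224, 0.2002, 0.0179]
orientation: [-3.03, 0.829, -0.001]
contact_force: [-0.3, 0.2, -0.2]
grip_width: 0.0604
gripper_force: 0.0
```

Emit:
send_rows([
  {"dx": 0,"dy": 0,"dz": -5,"rx": 0,"ry": 0,"rz": 0},
  {"dx": -2,"dy": -3,"dz": -5,"rx": 0,"ry": 0,"rz": 0},
  {"dx": -5,"dy": -8,"dz": -5,"rx": 0,"ry": 0,"rz": 0},
  {"dx": -10,"dy": -17,"dz": -5,"rx": 0,"ry": 0,"rz": 0},
  {"dx": -16,"dy": -27,"dz": -5,"rx": 0,"ry": 0,"rz": 0},
], jaw=62)

```text
clock: 3.65
tcp_pos: [0.5061, 0.1733, 0.0124]
orientation: [-3.029, 0.828, -0.001]
contact_force: [1.5, 2.2, -2.0]
grip_width: 0.0622
gripper_force: 1.5
```

Emit:
send_rows([
  {"dx": -6,"dy": -10,"dz": 0,"rx": 0,"ry": 0,"rz": 0},
  {"dx": -12,"dy": -20,"dz": 0,"rx": 0,"ry": 0,"rz": 0},
  {"dx": -18,"dy": -30,"dz": 0,"rx": 0,"ry": 0,"rz": 0},
  {"dx": -24,"dy": -40,"dz": 0,"rx": 0,"ry": 0,"rz": 0},
  {"dx": -30,"dy": -50,"dz": 0,"rx": 0,"ry": 0,"rz": 0},
])

```text
clock: 4.07
tcp_pos: [0.4755, 0.1219, 0.0124]
orientation: [-3.03, 0.83, -0.0]
contact_force: [1.4, 2.4, -2.3]
grip_width: 0.0621
gripper_force: 1.4
```

Emit:
send_rows([
  {"dx": -6,"dy": -10,"dz": 0,"rx": 0,"ry": 0,"rz": 0},
  {"dx": -12,"dy": -20,"dz": 0,"rx": 0,"ry": 0,"rz": 0},
  {"dx": -18,"dy": -30,"dz": 0,"rx": 0,"ry": 0,"rz": 0},
  {"dx": -22,"dy": -38,"dz": 0,"rx": 0,"ry": 0,"rz": 0},
  {"dx": -26,"dy": -44,"dz": 0,"rx": 0,"ry": 0,"rz": 0},
])

```text
clock: 4.48
tcp_pos: [0.4496, 0.0779, 0.0124]
orientation: [3.03, -0.83, 0.0]
contact_force: [1.5, 3.1, -2.7]
grip_width: 0.062
gripper_force: 1.5
```

Run:
```python
from h import *
d=grab('top');o=r.get_obs();print(o['clock'],o['tcp_pos'],tocr(o['tcp_pos']),o['grip_width'])
w=grab('wrist');im=np.hstack([cv2.resize(d['frame'][140:340,130:400],None,fx=1.4,fy=1.4),cv2.resize(w['frame'],(373,280))]);cv2.imwrite('pics/c2.png',im)
```

```text
4.5333 [0.44852785 0.0766101  0.01218019] [-64.29581222 -63.09357922] 0.062071569267718826
```

View pics/c2.png

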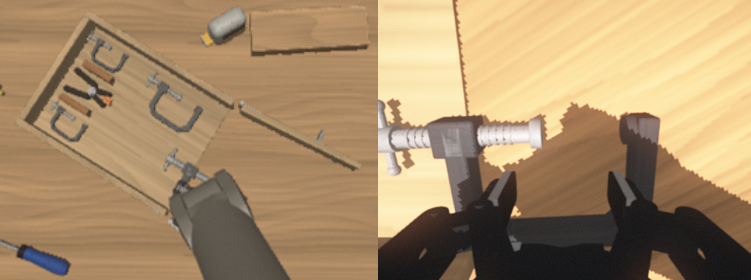

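The crop shows the clamp hooked: the front finger is against the anvil and the tail is leaving the mouth. The medium clamp hasn't moved.

Emit:
send_rows([
  {"dx": 0,"dy": -10,"dz": 0,"rx": 0,"ry": 0,"rz": 0},
  {"dx": 0,"dy": -21,"dz": 0,"rx": 0,"ry": 0,"rz": 0},
  {"dx": 0,"dy": -33,"dz": 0,"rx": 0,"ry": 0,"rz": 0},
  {"dx": 0,"dy": -45,"dz": 0,"rx": 0,"ry": 0,"rz": 0},
  {"dx": 0,"dy": -57,"dz": 0,"rx": 0,"ry": 0,"rz": 0},
])

```text
clock: 5.0
tcp_pos: [0.4504, 0.0217, 0.0123]
orientation: [-3.03, 0.828, -0.0]
contact_force: [0.5, 4.2, -0.2]
grip_width: 0.0621
gripper_force: 2.1
```

Emit:
send_rows([
  {"dx": 0,"dy": -12,"dz": 0,"rx": 0,"ry": 0,"rz": 0},
  {"dx": 0,"dy": -24,"dz": 0,"rx": 0,"ry": 0,"rz": 0},
  {"dx": 1,"dy": -36,"dz": 0,"rx": 0,"ry": 0,"rz": 0},
  {"dx": 2,"dy": -48,"dz": 0,"rx": 0,"ry": 0,"rz": 0},
  {"dx": 3,"dy": -60,"dz": 0,"rx": 0,"ry": 0,"rz": 0},
])

```text
clock: 5.42
tcp_pos: [0.4525, -0.0383, 0.0122]
orientation: [-3.03, 0.828, 0.002]
contact_force: [-0.2, 5.2, 0.6]
grip_width: 0.0621
gripper_force: 2.4
```

Emit:
send_rows([
  {"dx": -1,"dy": -10,"dz": 0,"rx": 0,"ry": 0,"rz": 3},
  {"dx": -2,"dy": -20,"dz": 0,"rx": 0,"ry": 0,"rz": 6},
  {"dx": -4,"dy": -30,"dz": -1,"rx": 0,"ry": 0,"rz": 9},
  {"dx": -6,"dy": -40,"dz": -2,"rx": 0,"ry": 0,"rz": 12},
  {"dx": -8,"dy": -50,"dz": -3,"rx": 0,"ry": 0,"rz": 15},
])

```text
clock: 5.83
tcp_pos: [0.4456, -0.087, 0.0097]
orientation: [-3.112, 0.42, -0.001]
contact_force: [1.0, 9.2, 6.4]
grip_width: 0.062
gripper_force: 4.4
```

Emit:
send_rows([
  {"dx": 0,"dy": -10,"dz": 0,"rx": 0,"ry": 0,"rz": 3},
  {"dx": 0,"dy": -20,"dz": 0,"rx": 0,"ry": 0,"rz": 6},
  {"dx": -1,"dy": -30,"dz": 0,"rx": 0,"ry": 0,"rz": 9},
  {"dx": -2,"dy": -40,"dz": 0,"rx": 0,"ry": 0,"rz": 12},
  {"dx": -3,"dy": -50,"dz": 0,"rx": 0,"ry": 0,"rz": 15},
])

```text
clock: 6.25
tcp_pos: [0.4418, -0.1374, 0.0094]
orientation: [-3.14, 0.01, 0.001]
contact_force: [0.6, 8.4, 4.2]
grip_width: 0.0622
gripper_force: 3.6
```

Run:
```python
from h import *
d=grab('top');o=r.get_obs();print(o['clock'],o['tcp_pos'],tocr(o['tcp_pos']),o['contact_force'])
w=grab('wrist');im=np.hstack([cv2.resize(d['frame'][140:340,240:510],None,fx=1.4,fy=1.4),cv2.resize(w['frame'],(373,280))]);cv2.imwrite('pics/c3.png',im)
```

```text
6.3 [ 0.44129429 -0.14016249  0.00925664] [  40.25412006 -253.21436474] [ 1.04320413  0.8960873  -0.45929711]
```

View pics/c3.png

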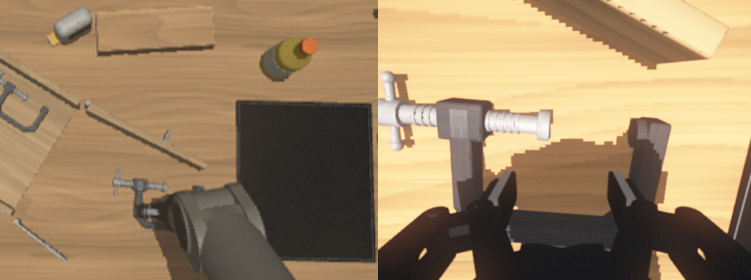

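The clamp is out, aligned with the tool and clear of the gate edge. I'll continue past the gate onto the mat.

Emit:
send_rows([
  {"dx": 0,"dy": -13,"dz": 1,"rx": 0,"ry": 0,"rz": 0},
  {"dx": 0,"dy": -26,"dz": 1,"rx": 0,"ry": 0,"rz": 0},
  {"dx": 0,"dy": -40,"dz": 1,"rx": 0,"ry": 0,"rz": 0},
  {"dx": 0,"dy": -54,"dz": 1,"rx": 0,"ry": 0,"rz": 0},
  {"dx": 0,"dy": -68,"dz": 1,"rx": 0,"ry": 0,"rz": 0},
])

```text
clock: 6.77
tcp_pos: [0.4412, -0.2053, 0.0099]
orientation: [-3.14, 0.018, 0.003]
contact_force: [-0.3, 5.5, 0.4]
grip_width: 0.0619
gripper_force: 2.6
```

Emit:
send_rows([
  {"dx": 0,"dy": -14,"dz": 0,"rx": 0,"ry": 0,"rz": 0},
  {"dx": 0,"dy": -28,"dz": 0,"rx": 0,"ry": 0,"rz": 0},
  {"dx": 0,"dy": -42,"dz": 0,"rx": 0,"ry": 0,"rz": 0},
  {"dx": 0,"dy": -56,"dz": 0,"rx": 0,"ry": 0,"rz": 0},
  {"dx": 0,"dy": -70,"dz": 0,"rx": 0,"ry": 0,"rz": 0},
])

```text
clock: 7.18
tcp_pos: [0.4413, -0.2746, 0.01]
orientation: [-3.139, 0.017, 0.003]
contact_force: [-0.1, 5.8, 3.6]
grip_width: 0.0619
gripper_force: 3.3
```

Emit:
send_rows([
  {"dx": 3,"dy": -14,"dz": 0,"rx": 0,"ry": 0,"rz": 0},
  {"dx": 6,"dy": -28,"dz": 0,"rx": 0,"ry": 0,"rz": 0},
  {"dx": 10,"dy": -42,"dz": 0,"rx": 0,"ry": 0,"rz": 0},
  {"dx": 14,"dy": -56,"dz": 0,"rx": 0,"ry": 0,"rz": 0},
  {"dx": 18,"dy": -70,"dz": 0,"rx": 0,"ry": 0,"rz": 0},
])

```text
clock: 7.6
tcp_pos: [0.4589, -0.3437, 0.0098]
orientation: [-3.138, 0.017, 0.006]
contact_force: [-1.0, 9.2, 5.7]
grip_width: 0.0621
gripper_force: 4.3
```

Emit:
send_rows([
  {"dx": 5,"dy": -13,"dz": 0,"rx": 0,"ry": 0,"rz": 0},
  {"dx": 10,"dy": -26,"dz": 0,"rx": 0,"ry": 0,"rz": 0},
  {"dx": 15,"dy": -38,"dz": 0,"rx": 0,"ry": 0,"rz": 0},
  {"dx": 20,"dy": -48,"dz": 0,"rx": 0,"ry": 0,"rz": 0},
  {"dx": 24,"dy": -54,"dz": 0,"rx": 0,"ry": 0,"rz": 0},
])

```text
clock: 8.02
tcp_pos: [0.4824, -0.3988, 0.0096]
orientation: [-3.139, 0.02, 0.007]
contact_force: [-3.7, 7.5, 6.2]
grip_width: 0.0622
gripper_force: 3.9
```

Run:
```python
from h import *
w=grab('wrist','w4.png');o=r.get_obs();print(o['clock'],o['tcp_pos'],o['orientation'],o['contact_force'])
```

```text
8.0667 [ 0.48326615 -0.39995614  0.00969948] [-3.13972026  0.02025325  0.00471985] [-1.86543769  3.1296943   0.94931758]
```

View pics/w4.png

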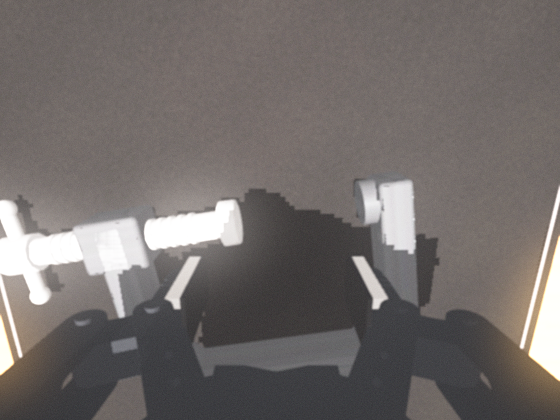

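The clamp lies on the mat, with its frame well inside both mat edges (x≈10 and ≈535). I'll back off, lift out and look.

Emit:
send_rows([
  {"dx": 0,"dy": 3,"dz": 0,"rx": 0,"ry": 0,"rz": 0},
  {"dx": 0,"dy": 3,"dz": 2,"rx": 0,"ry": 0,"rz": 0},
  {"dx": 0,"dy": 3,"dz": 12,"rx": 0,"ry": 0,"rz": 0},
  {"dx": 0,"dy": 3,"dz": 45,"rx": 0,"ry": 0,"rz": 0},
  {"dx": 0,"dy": 3,"dz": 85,"rx": 0,"ry": 0,"rz": 0},
], jaw=48)

```text
clock: 8.48
tcp_pos: [0.482, -0.3957, 0.0943]
orientation: [-3.139, 0.017, 0.007]
contact_force: [0.1, -0.4, 0.3]
grip_width: 0.0482
gripper_force: 0.0
```

Emit:
send_rows([
  {"dx": 20,"dy": 10,"dz": 30,"rx": 0,"ry": 0,"rz": -7},
  {"dx": 40,"dy": 20,"dz": 60,"rx": 0,"ry": 0,"rz": -14},
  {"dx": 70,"dy": 30,"dz": 80,"rx": 0,"ry": 0,"rz": -21},
  {"dx": 105,"dy": 50,"dz": 80,"rx": 0,"ry": 0,"rz": -28},
  {"dx": 140,"dy": 65,"dz": 80,"rx": 0,"ry": 0,"rz": -31},
], jaw=0)

```text
clock: 8.9
tcp_pos: [0.626, -0.3315, 0.1791]
orientation: [3.018, -0.867, 0.007]
contact_force: [0.5, 0.4, 0.2]
grip_width: 0.0001
gripper_force: 0.0
```

Run:
```python
from h import *
d=grab('top');o=r.get_obs();print(o['clock'],o['tcp_pos'],o['grip_width'])
im=cv2.resize(d['frame'][140:340,230:520],None,fx=2.5,fy=2.5);cv2.imwrite('pics/c5.png',im)
P=cloud(d);z=P[...,2];m=((z>.05)&(z<.07)).astype(np.uint8);m[:200]=0;m[280:]=0;m[:,:301]=0;m[:,395:]=0
q=tocr(P[m>0]);(vx,vy,x0,y0)=cv2.fitLine(q.astype(np.float32),2,0,.01,.01).ravel();print('gate',len(q),vx,vy,x0,y0,np.percentile(q,[1,99],axis=0))
```

```text
8.95 [ 0.63361125 -0.32370453  0.17806036] 0.00021557874433769702
gate 495 0.081827916 -0.99664646 127.484276 -132.51685 [[ 113.28351996 -253.61493364]
 [ 142.09775371  -15.04463069]]
```

View pics/c5.png

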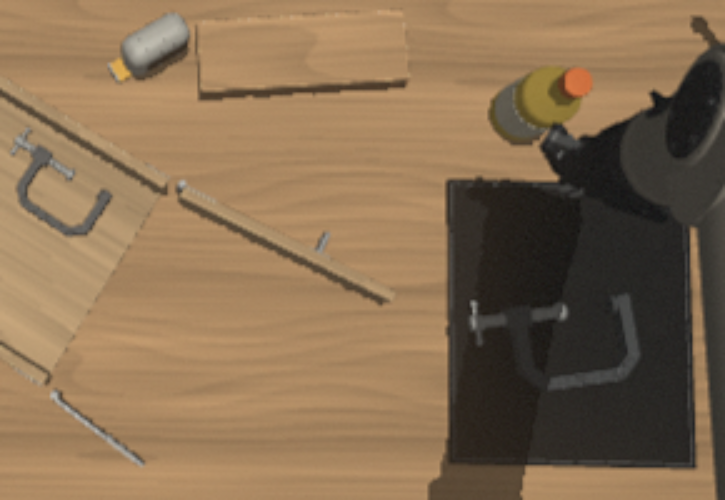

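The top view shows the clamp on the mat, roughly central with its frame wholly inside, the gate at about 1.65 rad and the hasp at about 1.65 rad. Next I'll plan the gate arc.

Run:
```python
from h import *
d=load('top')
print('glue',ray(d,448,180,.1), 'now',np.array(r.get_obs()['tcp_pos'])*1000)
prev=None
for th,off in [(95,40),(95,13)]+[(a,13) for a in range(85,-1,-8)]+[(0,13),(0,9)]:
    t=np.radians(th);c=(125-190*np.cos(t)+off*np.sin(t),-14-190*np.sin(t)-off*np.cos(t));w=tow(*c)
    print(th,off,np.round(w,1),'r',round(np.hypot(*w)),None if prev is None else np.round(w-prev,1));prev=w
for ph in range(95,-1,-15):
  for rr,off in((40,30),(40,19)):
    t=np.radians(ph);c=(-125+rr*np.cos(t)-off*np.sin(t),-15-rr*np.sin(t)-off*np.cos(t));w=tow(*c);print('hasp',ph,off,np.round(w,1),round(np.hypot(*w)))
```

```text
glue [ 0.71801854 -0.33701481  0.1       ] now [ 633.61124935 -323.7045338   178.06036062]
95 40 [ 589.9 -166.5] r 613 None
95 13 [ 565.6 -154.8] r 586 [-24.3  11.7]
85 13 [ 535.9 -139.8] r 554 [-29.6  15. ]
77 13 [ 514.4 -124.3] r 529 [-21.6  15.5]
69 13 [ 495.2 -105.9] r 506 [-19.2  18.4]
61 13 [478.8 -85. ] r 486 [-16.4  20.9]
53 13 [465.4 -62. ] r 470 [-13.4  23. ]
45 13 [455.4 -37.4] r 457 [-10.   24.6]
37 13 [448.8 -11.6] r 449 [-6.5 25.8]
29 13 [446.   14.8] r 446 [-2.9 26.4]
21 13 [446.8  41.4] r 449 [ 0.8 26.6]
13 13 [451.3  67.5] r 456 [ 4.5 26.2]
5 13 [459.5  92.8] r 469 [ 8.1 25.3]
0 13 [466.3 108. ] r 479 [ 6.8 15.1]
0 9 [468.3 111.4] r 481 [2.  3.4]
hasp 95 30 [373.1 134. ] 396
hasp 95 19 [382.  127.6] 403
hasp 80 30 [378.6 122.2] 398
hasp 80 19 [388.9 118.3] 406
hasp 65 30 [387.  112.1] 403
hasp 65 19 [397.9 111.1] 413
hasp 50 30 [397.7 104.6] 411
hasp 50 19 [408.5 106.4] 422
hasp 35 30 [409.9 100.2] 422
hasp 35 19 [420.  104.7] 433
hasp 20 30 [422.9  99. ] 434
hasp 20 19 [431.5 106. ] 444
hasp 5 30 [435.8 101.2] 447
hasp 5 19 [442.2 110.2] 456
```

Emit:
send_rows([
  {"dx": -8,"dy": 40,"dz": 0,"rx": 0,"ry": 0,"rz": 0},
  {"dx": -16,"dy": 80,"dz": 0,"rx": 0,"ry": 0,"rz": 0},
  {"dx": -25,"dy": 120,"dz": 0,"rx": 0,"ry": 0,"rz": 0},
  {"dx": -33,"dy": 160,"dz": -10,"rx": 0,"ry": 0,"rz": 0},
  {"dx": -33,"dy": 160,"dz": -40,"rx": 0,"ry": 0,"rz": 0},
])

```text
clock: 9.37
tcp_pos: [0.5934, -0.1617, 0.1403]
orientation: [-3.023, 0.837, -0.011]
contact_force: [2.2, 1.0, -0.6]
grip_width: 0.0001
gripper_force: 0.0
```

Emit:
send_rows([
  {"dx": 0,"dy": 0,"dz": -30,"rx": 0,"ry": 0,"rz": 0},
  {"dx": 0,"dy": 0,"dz": -60,"rx": 0,"ry": 0,"rz": 0},
  {"dx": 0,"dy": 0,"dz": -60,"rx": 0,"ry": 0,"rz": 0},
])

```text
clock: 9.62
tcp_pos: [0.5867, -0.1712, 0.0706]
orientation: [3.022, -0.854, -0.014]
contact_force: [-0.8, 0.4, -1.0]
grip_width: 0.0001
gripper_force: 0.0
```

Emit:
send_rows([
  {"dx": 0,"dy": 2,"dz": -20,"rx": 0,"ry": 0,"rz": 0},
  {"dx": 0,"dy": 4,"dz": -36,"rx": 0,"ry": 0,"rz": 0},
  {"dx": 0,"dy": 4,"dz": -36,"rx": 0,"ry": 0,"rz": 0},
  {"dx": 0,"dy": 4,"dz": -36,"rx": 0,"ry": 0,"rz": 0},
])

```text
clock: 9.95
tcp_pos: [0.5911, -0.1681, 0.0404]
orientation: [3.023, -0.856, -0.0]
contact_force: [1.0, 0.3, 0.4]
grip_width: 0.0002
gripper_force: 0.0
```

Emit:
send_rows([
  {"dx": -13,"dy": 6,"dz": 0,"rx": 0,"ry": 0,"rz": 0},
  {"dx": -25,"dy": 13,"dz": 0,"rx": 0,"ry": 0,"rz": 0},
  {"dx": -40,"dy": 21,"dz": 0,"rx": 0,"ry": 0,"rz": 0},
  {"dx": -55,"dy": 28,"dz": 0,"rx": 0,"ry": 0,"rz": 0},
  {"dx": -66,"dy": 36,"dz": 0,"rx": 0,"ry": 0,"rz": 0},
])

```text
clock: 10.37
tcp_pos: [0.5254, -0.1325, 0.0416]
orientation: [3.022, -0.857, 0.005]
contact_force: [0.2, -0.1, -0.8]
grip_width: -0.0001
gripper_force: 0.2
```

Emit:
send_rows([
  {"dx": -11,"dy": 8,"dz": 0,"rx": 0,"ry": 0,"rz": 0},
  {"dx": -20,"dy": 17,"dz": 0,"rx": 0,"ry": 0,"rz": 0},
  {"dx": -30,"dy": 26,"dz": 0,"rx": 0,"ry": 0,"rz": 0},
  {"dx": -38,"dy": 36,"dz": 0,"rx": 0,"ry": 0,"rz": 0},
  {"dx": -46,"dy": 47,"dz": 0,"rx": 0,"ry": 0,"rz": 0},
])

```text
clock: 10.78
tcp_pos: [0.48, -0.0849, 0.041]
orientation: [-3.022, 0.857, -0.005]
contact_force: [1.1, 0.4, 0.4]
grip_width: -0.0002
gripper_force: 0.3
```

Emit:
send_rows([
  {"dx": -8,"dy": 12,"dz": 0,"rx": 0,"ry": 0,"rz": 0},
  {"dx": -14,"dy": 23,"dz": 0,"rx": 0,"ry": 0,"rz": 0},
  {"dx": -19,"dy": 35,"dz": 0,"rx": 0,"ry": 0,"rz": 0},
  {"dx": -24,"dy": 47,"dz": 0,"rx": 0,"ry": 0,"rz": 0},
  {"dx": -27,"dy": 60,"dz": 0,"rx": 0,"ry": 0,"rz": 0},
])

```text
clock: 11.2
tcp_pos: [0.4518, -0.0242, 0.0398]
orientation: [3.023, -0.856, 0.001]
contact_force: [0.6, -0.1, -0.3]
grip_width: 0.0
gripper_force: 0.3
```

Emit:
send_rows([
  {"dx": -3,"dy": 13,"dz": 0,"rx": 0,"ry": 0,"rz": 0},
  {"dx": -5,"dy": 26,"dz": 0,"rx": 0,"ry": 0,"rz": 0},
  {"dx": -6,"dy": 39,"dz": 0,"rx": 0,"ry": 0,"rz": 0},
  {"dx": -6,"dy": 52,"dz": 0,"rx": 0,"ry": 0,"rz": 0},
  {"dx": -5,"dy": 65,"dz": 0,"rx": 0,"ry": 0,"rz": 0},
])

```text
clock: 11.62
tcp_pos: [0.447, 0.0411, 0.0398]
orientation: [3.023, -0.855, 0.001]
contact_force: [-0.1, -0.2, 0.5]
grip_width: -0.0003
gripper_force: 0.2
```

Emit:
send_rows([
  {"dx": 2,"dy": 13,"dz": 0,"rx": 0,"ry": 0,"rz": 0},
  {"dx": 4,"dy": 26,"dz": 0,"rx": 0,"ry": 0,"rz": 0},
  {"dx": 8,"dy": 39,"dz": 0,"rx": 0,"ry": 0,"rz": 0},
  {"dx": 12,"dy": 50,"dz": 0,"rx": 0,"ry": 0,"rz": 0},
  {"dx": 15,"dy": 58,"dz": 0,"rx": 0,"ry": 0,"rz": 0},
])

```text
clock: 12.03
tcp_pos: [0.4626, 0.0997, 0.0397]
orientation: [-3.023, 0.854, -0.001]
contact_force: [0.1, -0.6, 0.8]
grip_width: -0.0
gripper_force: 0.1
```

Emit:
send_rows([
  {"dx": 2,"dy": 4,"dz": 0,"rx": 0,"ry": 0,"rz": 0},
  {"dx": 4,"dy": 8,"dz": 0,"rx": 0,"ry": 0,"rz": 0},
  {"dx": 4,"dy": 8,"dz": 0,"rx": 0,"ry": 0,"rz": 0},
])

```text
clock: 12.28
tcp_pos: [0.466, 0.1059, 0.0392]
orientation: [3.022, -0.856, -0.001]
contact_force: [0.2, -0.2, -0.1]
grip_width: 0.0001
gripper_force: 0.0
```

Emit:
send_rows([
  {"dx": 1.5,"dy": 2.5,"dz": 0,"rx": 0,"ry": 0,"rz": 0},
  {"dx": 3,"dy": 5,"dz": 0,"rx": 0,"ry": 0,"rz": 0},
  {"dx": 3,"dy": 5,"dz": 0,"rx": 0,"ry": 0,"rz": 0},
])

```text
clock: 12.53
tcp_pos: [0.4663, 0.1063, 0.0388]
orientation: [3.013, -0.859, -0.007]
contact_force: [-7.3, -11.1, 10.8]
grip_width: 0.0001
gripper_force: 6.6
```

Run:
```python
from h import *
d=grab('top');o=r.get_obs();print(o['tcp_pos'],tocr(o['tcp_pos']),o['contact_force'])
im=cv2.resize(d['frame'][140:340,130:420],None,fx=2.5,fy=2.5);cv2.imwrite('pics/c6.png',im)
```

```text
[0.46626907 0.10633298 0.03878917] [-64.22675147 -28.46614032] [ -7.08980754 -11.70193621  10.86885228]
```

View pics/c6.png

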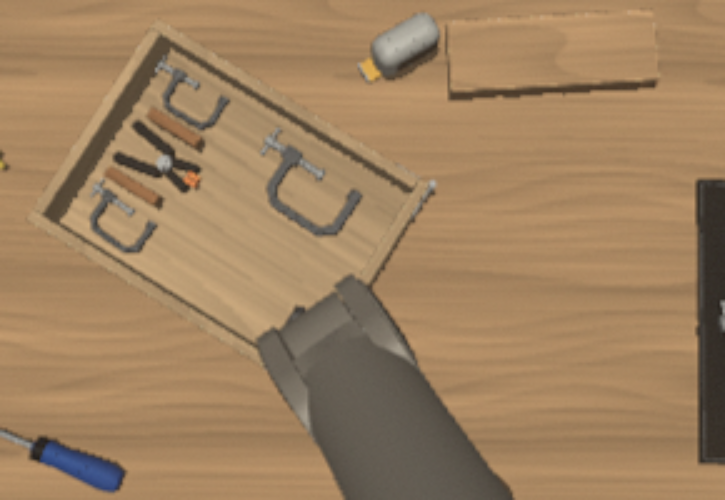

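The gate is shut across the mouth, and 13 N of force shows it is at its stop. The other clamps haven't moved. I'll retreat upward and tilt the tool for the close-in hasp.

Emit:
send_rows([
  {"dx": -5,"dy": -8,"dz": 0,"rx": 0,"ry": 0,"rz": 0},
  {"dx": -7,"dy": -12,"dz": 0,"rx": 0,"ry": 0,"rz": 0},
  {"dx": -7,"dy": -12,"dz": 30,"rx": 0,"ry": 0,"rz": 0},
  {"dx": -7,"dy": -12,"dz": 65,"rx": 0,"ry": 0,"rz": 0},
  {"dx": -7,"dy": -12,"dz": 90,"rx": 0,"ry": 0,"rz": 0},
])

```text
clock: 13.0
tcp_pos: [0.4624, 0.0992, 0.1312]
orientation: [-3.022, 0.856, -0.001]
contact_force: [1.2, 0.0, -0.4]
grip_width: 0.0002
gripper_force: 0.0
```

Emit:
send_rows([
  {"dx": -15,"dy": 10,"dz": 0,"rx": -1.6,"ry": 4.8,"rz": 0},
  {"dx": -35,"dy": 20,"dz": 0,"rx": -3.2,"ry": 9.5,"rz": 0},
  {"dx": -55,"dy": 30,"dz": 0,"rx": -4.8,"ry": 14.2,"rz": 0},
  {"dx": -75,"dy": 40,"dz": 0,"rx": -6.4,"ry": 19,"rz": 0},
  {"dx": -82,"dy": 45,"dz": 0,"rx": -6.4,"ry": 19,"rz": 0},
])

```text
clock: 13.42
tcp_pos: [0.3796, 0.1462, 0.1288]
orientation: [2.803, -0.791, -0.43]
contact_force: [0.3, 0.7, -0.5]
grip_width: 0.0001
gripper_force: 0.0
```

Emit:
send_rows([
  {"dx": 0,"dy": 0,"dz": 0,"rx": 0,"ry": 0,"rz": 0},
  {"dx": 0,"dy": 0,"dz": 0,"rx": 0,"ry": 0,"rz": 0},
])

```text
clock: 13.58
tcp_pos: [0.3803, 0.1437, 0.1291]
orientation: [2.805, -0.793, -0.422]
contact_force: [0.9, -0.2, 0.8]
grip_width: 0.0
gripper_force: 0.0
```

Run:
```python
from h import *
o=r.get_obs();t=np.array(o['tcp_pos']);Rm=R.from_rotvec(o['orientation']).as_matrix()
print(o['clock'],t,tocr(t),Rm[:,2].round(3),np.round(o['joints'],2))
d=grab('top');P=cloud(d);z=P[...,2]
C=tocr(P);m=(z>.035)&(z<.065)&(C[...,0]<-115)&(C[...,0]>-220)&(C[...,1]<-5)&(C[...,1]>-160)
print(m.sum(),np.percentile(C[m],[1,50,99],axis=0).round() if m.any() else '')
g=(z>.045)&(z<.07)&(abs(C[...,0])<120)&(C[...,1]<5)&(C[...,1]>-30)
q=C[g];print(len(q),[ (a,np.percentile(q[abs(q[:,0]-a)<20][:,1],[5,50,95]).round(1).tolist()) for a in(-90,-50,0,50,90) if (abs(q[:,0]-a)<20).any()])
```

```text
13.5833 [0.38028542 0.14367691 0.12912442] [-157.25543941  -40.28800471] [-0.323 -0.109 -0.94 ] [-0.14  0.42 -0.41  2.03  0.1   1.07 -2.73]
0 
395 [(-90, [-12.0, -8.9, -5.9]), (-50, [-13.2, -6.9, -1.0]), (0, [-11.8, -6.5, -1.2]), (50, [-11.8, -6.5, -1.2]), (90, [-13.6, -7.2, -1.1])]
```

Emit:
send_rows([
  {"dx": -6,"dy": -10,"dz": -20,"rx": 0,"ry": 0,"rz": 0},
  {"dx": -8,"dy": -9,"dz": -50,"rx": 0,"ry": 0,"rz": 0},
  {"dx": -8,"dy": -9,"dz": -80,"rx": 0,"ry": 0,"rz": 0},
  {"dx": -8,"dy": -9,"dz": -92,"rx": 0,"ry": 0,"rz": 0},
  {"dx": -8,"dy": -9,"dz": -92,"rx": 0,"ry": 0,"rz": 0},
])

```text
clock: 14.05
tcp_pos: [0.3711, 0.1336, 0.0358]
orientation: [2.801, -0.795, -0.428]
contact_force: [-0.7, 0.3, -0.5]
grip_width: 0.0002
gripper_force: 0.0
```

Run:
```python
from h import *
o=r.get_obs();t=np.array(o['tcp_pos']);print(t,tocr(t),np.round(o['contact_force'],1))
d=grab('scene');w=grab('wrist')
im=np.hstack([cv2.resize(d['frame'][160:280,180:400],(513,280)),cv2.resize(w['frame'],(280,210))[:,:].copy() if 0 else cv2.resize(w['frame'],(280,280))]);cv2.imwrite('pics/c7.png',im)
```

```text
[0.37105078 0.13359262 0.03577857] [-160.0441625   -53.67939628] [-0.7  0.3 -0.5]
```

View pics/c7.png

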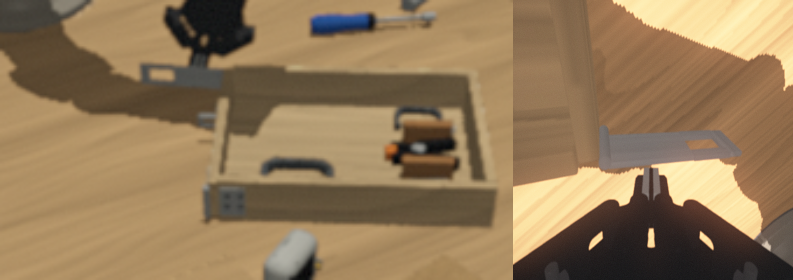

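The hasp stands straight out with the fingers behind its outer face, about a third of the way along from the pin. Next is the sweep.

Emit:
send_rows([
  {"dx": 7,"dy": -7,"dz": 0,"rx": 0,"ry": 0,"rz": 0},
  {"dx": 14,"dy": -16,"dz": 0,"rx": 0,"ry": 0,"rz": 0},
  {"dx": 23,"dy": -23,"dz": 0,"rx": 0,"ry": 0,"rz": 0},
  {"dx": 33,"dy": -28,"dz": 0,"rx": 0,"ry": 0,"rz": 0},
  {"dx": 45,"dy": -29,"dz": 0,"rx": 0,"ry": 0,"rz": 0},
])

```text
clock: 14.57
tcp_pos: [0.4177, 0.104, 0.0378]
orientation: [2.801, -0.796, -0.425]
contact_force: [-1.9, 0.3, 0.7]
grip_width: -0.0
gripper_force: 0.9
```

Emit:
send_rows([
  {"dx": 10,"dy": 1,"dz": 0,"rx": 0,"ry": 0,"rz": 0},
  {"dx": 18,"dy": 2,"dz": 0,"rx": 0,"ry": 0,"rz": 0},
  {"dx": 22,"dy": 4,"dz": 0,"rx": 0,"ry": 0,"rz": 0},
  {"dx": 23,"dy": 5,"dz": 0,"rx": 0,"ry": 0,"rz": 0},
])

```text
clock: 14.9
tcp_pos: [0.4401, 0.1092, 0.0373]
orientation: [2.799, -0.794, -0.426]
contact_force: [-2.8, -7.3, 5.1]
grip_width: -0.0002
gripper_force: 4.5
```

Emit:
send_rows([
  {"dx": 1,"dy": 2,"dz": 0,"rx": 0,"ry": 0,"rz": 0},
  {"dx": 2,"dy": 4,"dz": 0,"rx": 0,"ry": 0,"rz": 0},
  {"dx": 2,"dy": 4,"dz": 0,"rx": 0,"ry": 0,"rz": 0},
])

```text
clock: 15.15
tcp_pos: [0.4402, 0.1095, 0.0373]
orientation: [2.792, -0.794, -0.428]
contact_force: [-3.5, -15.0, 6.9]
grip_width: 0.0001
gripper_force: 8.1
```

Contact is at the predicted flat position with 17 N. I'll retreat and check numerically, since all the pictures are used up.

Emit:
send_rows([
  {"dx": -5,"dy": -9,"dz": 0,"rx": 0,"ry": 0,"rz": 0},
  {"dx": -8,"dy": -14,"dz": 5,"rx": 0,"ry": 0,"rz": 0},
  {"dx": -8,"dy": -14,"dz": 40,"rx": 0,"ry": 0,"rz": 0},
  {"dx": -8,"dy": -14,"dz": 80,"rx": 0,"ry": 0,"rz": 0},
  {"dx": -5,"dy": -30,"dz": 115,"rx": 0,"ry": 0,"rz": 0},
])

```text
clock: 15.57
tcp_pos: [0.4366, 0.0885, 0.1544]
orientation: [2.808, -0.787, -0.425]
contact_force: [1.4, 1.0, 1.3]
grip_width: -0.0002
gripper_force: 0.0
```

Emit:
send_rows([
  {"dx": 5,"dy": -35,"dz": 10,"rx": 0,"ry": 0,"rz": 0},
  {"dx": 10,"dy": -70,"dz": 20,"rx": 0,"ry": 0,"rz": 0},
  {"dx": 15,"dy": -105,"dz": 20,"rx": 0,"ry": 0,"rz": 0},
  {"dx": 20,"dy": -140,"dz": 20,"rx": 0,"ry": 0,"rz": 0},
  {"dx": 20,"dy": -175,"dz": 20,"rx": 0,"ry": 0,"rz": 0},
])

```text
clock: 15.98
tcp_pos: [0.4583, -0.0911, 0.1732]
orientation: [2.806, -0.793, -0.421]
contact_force: [0.6, 0.0, 0.3]
grip_width: 0.0003
gripper_force: 0.0
```

Emit:
send_rows([
  {"dx": 0,"dy": -30,"dz": 0,"rx": 0,"ry": 0,"rz": 0},
  {"dx": 0,"dy": -40,"dz": 0,"rx": 0,"ry": 0,"rz": 0},
  {"dx": 0,"dy": -40,"dz": 0,"rx": 0,"ry": 0,"rz": 0},
  {"dx": 0,"dy": -40,"dz": 0,"rx": 0,"ry": 0,"rz": 0},
])

```text
clock: 16.32
tcp_pos: [0.4573, -0.129, 0.1725]
orientation: [2.805, -0.794, -0.424]
contact_force: [0.0, 0.3, -0.4]
grip_width: 0.0003
gripper_force: 0.0
```

Run:
```python
from h import *
d=grab('top');P=cloud(d);C=tocr(P);z=P[...,2]
o=r.get_obs();print(o['clock'],o['tcp_pos'])
hsv=cv2.cvtColor(d['frame'],cv2.COLOR_BGR2HSV)
def st(m,n):
    q=C[m]; print(n,len(q), np.percentile(q,[2,50,98],axis=0).round(1).tolist() if len(q) else '')
reg=(abs(C[...,0])<135)&(C[...,1]<3)&(C[...,1]>-60)
st(reg&(z>.052)&(z<.07),'gate top')
q=C[reg&(z>.052)&(z<.07)]
print([(a,round(float(np.median(q[abs(q[:,0]-a)<15][:,1])),1)) for a in(-95,-60,-20,20,60,100)])
k=reg&(z>.03)&(z<.053)&(C[...,1]<-12);st(k,'hasp/staple');q=C[k]
print([(a,np.percentile(q[abs(q[:,0]-a)<8][:,1],[5,50,95]).round(1).tolist()) for a in range(-125,0,15) if (abs(q[:,0]-a)<8).any()])
st((z>.02)&(z<.055)&(C[...,0]<-126)&(C[...,0]>-240)&(C[...,1]<-20)&(C[...,1]>-180),'old hasp place')
w=P[(z>.012)&(z<.035)&(abs(P[...,0]-.497)<.16)&(P[...,1]<-.24)&(P[...,1]>-.54)];print('clamp',len(w),np.percentile(w,[1,50,99],axis=0).round(3).tolist() if len(w) else '')
```

```text
16.3667 [ 0.45745896 -0.12803671  0.17245095]
gate top 503 [[-116.4, -18.3], [-6.2, -6.9], [118.9, 0.0]]
[(-95, -7.0), (-60, -6.9), (-20, -7.2), (20, -6.5), (60, -6.6), (100, -6.7)]
hasp/staple 108 [[-123.1, -34.8], [-37.5, -17.3], [125.5, -12.4]]
[(-125, [-18.5, -16.6, -15.4]), (-110, [-19.3, -17.3, -16.0]), (-95, [-19.2, -18.0, -16.0]), (-80, [-19.5, -17.7, -14.0]), (-65, [-19.4, -17.8, -16.3]), (-50, [-19.3, -17.7, -16.2]), (-35, [-35.5, -21.0, -13.9]), (-20, [-19.7, -17.7, -13.1]), (-5, [-19.4, -17.8, -16.3])]
old hasp place 0 
clamp 725 [[0.434, -0.538, 0.013], [0.48, -0.382, 0.02], [0.587, -0.317, 0.026]]
```

The gate reads straight across (y≈-7 along its length) and the hasp lies flat (y≈-17.7 out to its tip, with the staple through the slot). The clamp is on the mat and the arm is clear, so I'm handing in.

```bash
python3 -c "
from bench import r
print(r.hand_in())"
```

```text
the job is handed in; nothing more can be done
None
```

The largest clamp lies flat with its frame on the mat, the gate is fully shut and the hasp is folded flat over it; the job was handed in at about 16 s, but no verdict came back.

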